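# Clamp the battleship hull on its building stand

### The job

Fetch the grey battleship hull, whose bow sticks out from under the raised dust flap, and set it upright on the building stand, keel down in the long saddle and the small aft block, with its bow end towards the toggle clamp and just short of the clamp's wooden riser, so that the clamp's rubber foot will meet the bare foredeck. Then swing the clamp lever down fully home so that the foot holds the hull. Do not tip the hull over, and leave the other things on the desk where they are.

Things in the scene. Friction and masses are not known exactly. Their poses are not given: they have to be found in the camera images.
- hull: half-built grey plastic battleship hull, loose, upright on the desk, 0.10 to 0.18 kg, 200 x 30 mm, 24 mm from flat bottom to deck. Origin: centre of its underside; x to the pointed bow (+100 mm), z up. Sides upright, 30 mm apart from x = -70 to +50, tapering to 27 mm at +76, then to a point; stern round. The lowest 6 mm are 4 mm narrower each side
- bow (a point): tip of the hull's bow at deck level, hull coordinates (+100, 0, +24) mm, axes as the hull's. On the deck's centre line stand round barbettes (17 mm across, 3 to 7 mm high) at x = +34, +14 and -62 and a superstructure 16 mm wide, up to 28 mm high, from x = -46 to -2; the foredeck from x = +43 to the bow is bare. At the start only the last 60 to 80 mm of the bow show beyond the flap
- shelf_unit: fixed white laminate shelf unit, open at its local -x (towards the middle of the desk), 200 mm deep, 310 wide, 125 high, 12 mm boards, no floor board: things in it stand on the desk. Origin: centre of its footprint; local x points to its closed back. The hull lies roughly along local x with its bow to local -x
- flap_edge (a point): middle of the free edge of the smoked acrylic dust flap, 310 mm wide, 100 long, 4 thick, hinged on the unit's top front edge. Hinge friction keeps it raised like an awning over the hull's middle and stern, about 100 mm out from the unit, its edge 130 to 165 mm above the desk, along the unit's local y. It swings if pushed
- stand: fixed beech stand. Origin under the place of the hull's centre; x along it to the clamp, z up. Plank 64 mm wide, 20 high, x = -102 to +174. Saddle x = +8 to +68, aft block x = -84 to -72, tops 45 mm above the desk, with side cheeks 34 mm apart inside, 10 high, flaring to 42 mm apart at 62 mm. Between x = -72 and +8 free sides. Clamp riser x = +112 to +168, 40 wide, 60 high; clamp body up to 105
- seat (a point): point on the stand's centre line at the height of the saddle top (45 mm above the desk), axes as the stand's. The hull belongs with its origin here and its x along this x (16 mm short to 12 mm past it along x is good); it has 2 mm of play each side between the cheeks
- lever (a joint): clamp lever angle, rad: 0 = open (handle 68 degrees above level), 1.19 = fully home at a hard stop (handle level, pointing along the stand's +x). Starts at 0 to 0.2. It turns about the stand's y through lever_hinge; closing, its free end moves away from the hull and down. Friction (0.10 N m) holds it where it is left; 2 to 8 N at the handle moves it; once home it stays
- lever_grip (a point): middle of the black handle grip, 70 mm from the hinge. The grip is a bar 15 x 15 mm, from 35 to 97 mm from the hinge, sides facing the stand's +y and -y; pinched firmly across y it turns only stiffly between the pads, so press the last part down from above. x points along the handle to its free end, y is the stand's y
- lever_hinge (a point): the lever's hinge axis (along the stand's y), at stand coordinates (+150, 0, +90) mm, fixed; axes as the stand's
- foot: round rubber foot, 14 mm across, sprung (6 mm travel), on the clamp's 58 mm steel arm, hinged at stand x = +124, 92 mm above the desk (its origin). A linkage moves the arm with the lever: lever open, the arm stands steeply up, foot 125 to 155 mm above the desk; lever home, the foot presses down at stand x = +66 on the deck with about 9 N
- fuselage_half: bystander: tan plastic aircraft fuselage half, 165 mm long, 42 mm wide, 18 mm high, lying flat side down inside the shelf unit; origin at the centre of its underside, x towards the nose
- propeller_jar: bystander: blue glass jar of propellers with a steel lid, 45 mm across, 54 mm high, inside the shelf unit; origin under its centre
- bending_tool: bystander: brass photo-etch bending tool, 75 x 120 x 27 mm, a plate with a comb-shaped clamp plate and two thumb screws; origin under its centre, x across its 75 mm side
- tweezers: bystander: chrome steel tweezers lying flat, about 125 mm long, 16 mm wide, 8 mm high; origin under the middle, x towards the tips
- sanding_block: bystander: cork sanding block, 72 x 37 x 18 mm; origin under its centre
- cement_bottle: bystander: square clear cement bottle with a round white cap, 34 mm wide, 60 mm high; origin under its centre
- paint_pot: bystander: round grey paint pot with a white lid, 36 mm across, 39 mm high; origin under its centre
There are look-alikes about, which are no part of the job. There is more than one size of the hull; the one meant has the size given above.

How it is judged:
By the outcome, as a careful person would: the job done as asked, in the order asked, and still so for the second after the job is handed in, with the robot touching nothing.
It also fails if it takes over 61 s, if anything falls off the work surface, if the arm or the gripper's body presses on something with over 40 N, if the wrist force passes 120 N, or if a joint passes its speed limit or range.

### The arm

A 7-joint arm with a two-finger parallel gripper is mounted at the origin on the work surface. World frame = base frame: x ahead of the robot, y to its left, z up, the work surface at z = 0. Lengths are in m, angles in rad, forces in N, time in s.
With the tool pointing down it reaches from about 0.425 to 0.925 m from the base axis. Payload 6.8 kg.
Tool frame: the origin (TCP) lies midway between the tips of the shut fingers; the grasp point (between the pads) lies 19 mm behind it (bot.pinch_z is the distance from the TCP to the grasp point, in m); z points along the fingers, y is the line along which they close (so a half turn about z gives the same grasp; the last joint's range is limited). The gripper opens to 85 mm and grips with 20 to 120 N. Pads are 22 mm wide; open, the fingers measure 114 mm over their backs; the gripper's body (76 mm by 85 mm) begins 54 mm behind the grasp point. The pads swing forward as they close: fully open they stand 13 mm farther back than shut.
Start: joints at [-1.273, 0.477, 0.022, 1.555, -0.011, 1.109, -0.083], TCP at [0.266, 0.62, 0.231] pointing down, gripper open.
Joint ranges: [-2.96, 2.96], [-0.34, 2.1], [-1.41, 1.46], [0.24, 2.44], [-1.37, 4.51], [0.17, 1.92], [-2.96, 2.96]. Speed limits (rad/s): [2.39, 2.39, 3.14, 3.14, 3.14, 3.14, 3.14].

### API

Orientations are given as a unit quaternion [w, x, y, z].
In Python, from station import bot, imaging gives the robot as it stands. The module is installed in compiled form; this text tells all that it offers.
- The arm moves only by the tool carry_out, never from a script. Its argument "targets" is a list of rows, each a list of 5 numbers: the shift along the tool's x, y, z in cm, then the turn about the tool's z in degrees, then the opening, from -1 (shut) to 1 (fully open). In form: [[x, y, z, yaw, gripper], ...]. A call has 1 to 12 rows; each row shifts and turns the commanded pose from where the row before left it, along the tool's axes as they then stand; what a row does not reach is not made up. A row lasts 1/10 s, in which the tool goes at most 50 mm and 8.59 degrees, less where a joint would pass 70% of its speed; a pose out of reach is approached as far as the arm can. A call is refused whole if a number of a shift passes 5 or a number of a turn 8.59, either way. A call with a gripper value outside its range is refused whole. The fingers move at their own pace and stop on an object; "force" is the grip in N (left out, the last holds). Time passes only in rows, so rows that do not move let the fingers close. It gives the time, the measured TCP pose, the force, the opening and the grip force at its end, in the units of the state.
- bot.get_obs(): the state, without advancing time (a new reading comes with each control period).
- imaging.read_camera(name): name is "side" or "top" or "wrist"; returns the picture (400x640x3 uint8, red, green, blue); there is no depth.
- imaging.calibration(name): a dict with "fx", "fy", "cx", "cy" (pixels), "extrinsics" (4x4, takes a point from world to camera coordinates). Camera axes: x right, y up, looking along -z (the intrinsics and any distortion apply to the point x, -y, -z); pixel columns grow to the right and rows downward; lengths in m; the calibration is good to about 2 mm. A picture is of the moment at which its call begins: read the wrist's pose just before it. calibration takes no time and is no camera call; for the wrist camera it gives the pose at the moment of the call.
- bot.hand_in(): hands the job in; it is judged then, once.
The state is a dict: "t": time; "q": joint angles; "joint_vel": joint speeds; "joint_torque": joint torques, N m; "eef_pos": TCP position; "tool_rot": TCP orientation; "contact_force": force on the tool from outside, world axes, zero at the start; "torque": the same for the moment, N m; "gripper_width": opening from 0.0 (shut) to 1.0 (fully open); "grasp_force": force on a finger pad.
Only numpy, scipy, OpenCV 4.12 (cv2) and the standard library are available. Lean on these libraries where they do the work, as an engineer would, in place of code of your own. Each camera call takes 0.05 s, during which the arm holds its last target. There are 200 camera calls.

## Working session

There is one attempt and no reset: what is moved stays moved. The work goes in short steps, Python scripts to look and compute and a tool call to move; the robot and the scene stay as the last step left them, time stands still between calls to the robot, and variables do not carry over. Pictures are saved under pics/ and viewed, at most 10 in all, crops included, and the job is handed in when it is done.

Besides the shell and the picture viewer there is one more tool, called after "Emit:" by a JSON object that holds its "api" and its "payload". carry_out: Moves the arm, as the interface text tells. Its arguments: {"type":"object","properties":{"targets":{"type":"array"},"force":{"type":"number"}},"required":["targets"]}

```bash
mkdir -p pics; cat > h.py <<'E'
import numpy as np, cv2
from station import bot, imaging
def shot(n,f):
    c=imaging.calibration(n); im=imaging.read_camera(n)
    cv2.imwrite('pics/'+f+'.png',im[:,:,::-1]); np.save('pics/'+f+'.npy',np.array([c['fx'],c['fy'],c['cx'],c['cy'],*np.array(c['extrinsics']).ravel()])); return im
def cal(f):
    a=np.load('pics/'+f+'.npy'); return a[:4],a[4:].reshape(4,4)
def ray(f,u,v):
    k,E=cal(f); d=np.array([(u-k[2])/k[0],-(v-k[3])/k[1],-1.]); R=E[:3,:3]
    return -R.T@E[:3,3], R.T@d
def onz(f,u,v,z):
    o,d=ray(f,u,v); return o+d*(z-o[2])/d[2]
def proj(f,p):
    k,E=cal(f); q=E[:3,:3]@np.array(p)+E[:3,3]; return np.array([k[2]+k[0]*q[0]/-q[2],k[3]+k[1]*q[1]/q[2]])
def tri(*obs):
    A=np.zeros((3,3));b=np.zeros(3)
    for f,u,v in obs:
        o,d=ray(f,u,v); d/=np.linalg.norm(d); M=np.eye(3)-np.outer(d,d); A+=M;b+=M@o
    p=np.linalg.solve(A,b); return p,[np.round(proj(f,p)-[u,v],1) for f,u,v in obs]
E
python3 - <<'E'
from h import *
np.set_printoptions(precision=4,suppress=True)
a=shot('top','top0');b=shot('side','side0');c=shot('wrist','wrist0')
print(imaging.calibration('top').keys())
for n in('top0','side0','wrist0'):
    k,E=cal(n);print(n,k,-E[:3,:3].T@E[:3,3],-E[2,:3])
o=bot.get_obs();print(o)
cv2.imwrite('pics/m0.png',cv2.resize(np.vstack([a,b])[:,:,::-1],(480,600)))
E
```

```text
dict_keys(['fx', 'fy', 'cx', 'cy', 'extrinsics'])
top0 [390.3069 390.3069 321.132  202.378 ] [ 0.4538 -0.2164  1.251 ] [ 0.0758 -0.0026 -0.9971]
side0 [377.3294 377.3294 328.0183 200.5495] [ 1.1102 -0.877   0.9911] [-0.4491  0.5449 -0.7081]
wrist0 [299.5044 299.5044 317.3342 202.3467] [0.188  0.6532 0.3742] [ 0.3005 -0.1295 -0.945 ]
{'t': 0.15, 'q': array([-1.2731,  0.4776,  0.0224,  1.5562, -0.0115,  1.1093, -0.0831]), 'joint_vel': array([ 0.0002, -0.0033,  0.0013, -0.0042,  0.0008,  0.0006,  0.0007]), 'joint_torque': array([  0.0021, -59.6929,   1.6096, -28.1496,   0.0126,   0.0064,
        -0.    ]), 'eef_pos': array([0.2663, 0.6197, 0.2305]), 'tool_rot': array([-0.0001,  0.2015,  0.9795, -0.0007]), 'contact_force': array([0.1847, 0.3124, 0.0987]), 'torque': array([ 0.045 , -0.0117, -0.0458]), 'grasp_force': 0.0, 'gripper_width': 0.9977932319079426}
```

View pics/top0.png

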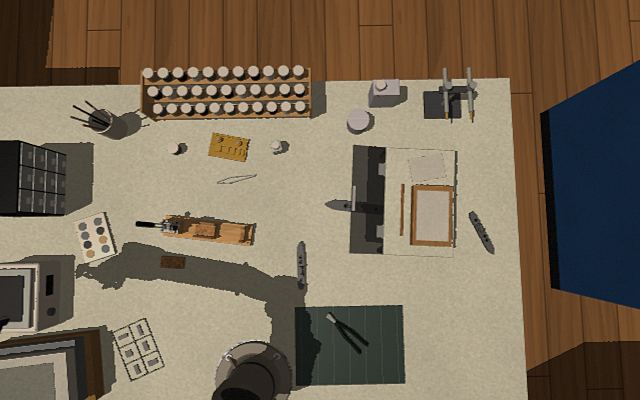

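View pics/side0.png

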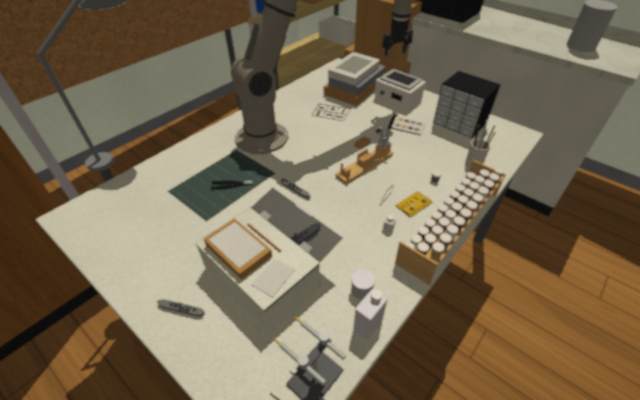

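Top view: the bow shows at (325–352, 205), left of the dark flap (352–384). The stand is at (165–255, 215–245) with its clamp at the left end. Similar hulls are at (301, 265) and (481, 232). I'll enlarge the candidates and the stand to confirm.

```bash
python3 - <<'E'
from h import *
np.set_printoptions(precision=4,suppress=True)
a=cv2.imread('pics/top0.png');b=cv2.imread('pics/side0.png')
R=lambda im,x,y,w,h:cv2.resize(im[y:y+h,x:x+w],(400,300),interpolation=cv2.INTER_CUBIC)
cv2.imwrite('pics/c1.png',np.vstack([np.hstack([R(a,290,160,120,90),R(a,130,185,140,105)]),np.hstack([R(b,240,180,120,90),R(b,320,100,120,90)])]))
for n,u,v in [('bow',325,205),('s1',301,242),('s2',302,288),('t1',470,212),('t2',492,252),('unit',385,150),('unit',455,150),('unit',385,252)]:
    print(n,onz('top0',u,v,.125 if n=='unit' else .024))
for n,u,v in [('clampend',165,225),('aft',254,235)]: print(n,onz('top0',u,v,.02))
E
```

```text
bow [ 0.5386 -0.2317  0.024 ]
s1 [ 0.4239 -0.1545  0.024 ]
s2 [ 0.2819 -0.1557  0.024 ]
t1 [ 0.5086 -0.6877  0.024 ]
t2 [ 0.3824 -0.7507  0.024 ]
unit [ 0.6898 -0.4087  0.125 ]
unit [ 0.6863 -0.6134  0.125 ]
unit [ 0.3937 -0.3999  0.125 ]
clampend [0.4845 0.2729 0.02  ]
aft [ 0.4483 -0.0069  0.02  ]
```

View pics/c1.png

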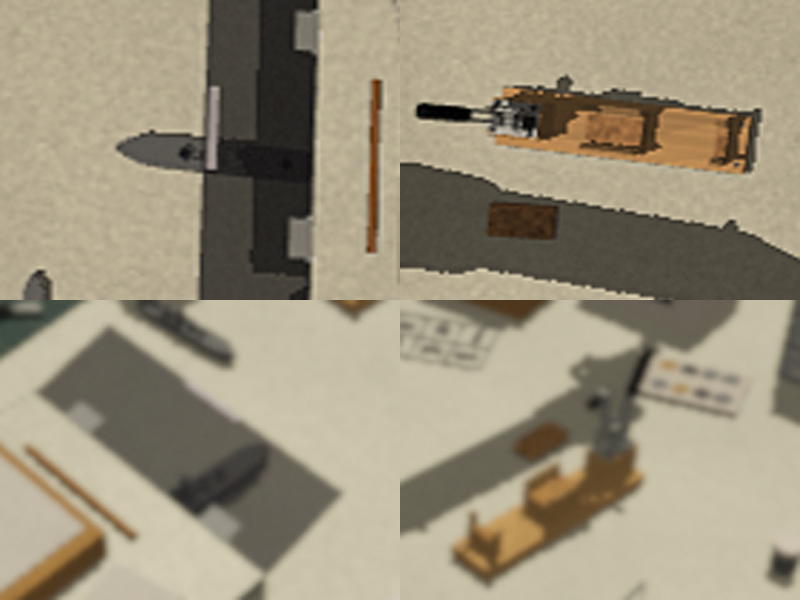

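The hull meant is the one under the flap: enlarged, its bow tip is at (325, 204). The hulls at (301, 265) and (481, 232) measure only about 142 mm, and neither is under the flap. Next I lift, turn the tool and look with the wrist camera.

Emit:
{"api": "carry_out", "payload": {"targets": [[0,0,-1.2,8.4,1],[0,0,-1.2,8.4,1],[0,0,-1.2,8.4,1],[0,0,-1.2,8.4,1],[0,0,-1.2,8.4,1],[0,0,-1.2,8.4,1],[0,0,-1.2,8.4,1],[0,0,-1.2,8.0,1]]}}

```text
t: 0.95
eef_pos: [0.2663, 0.62, 0.3274]
tool_rot: [0.0, 0.71, 0.705, -0.0]
contact_force: [-0.4, 0.3, -0.7]
gripper_width: 1.0
grasp_force: 0.0
```

Emit:
{"api": "carry_out", "payload": {"targets": [[-3.5,1.4,0,0,1],[-3.5,1.4,0,0,1],[-3.5,1.4,0,0,1],[-3.5,1.4,0,0,1],[-3.5,1.4,0,0,1],[-3.5,1.4,0,0,1],[-3.5,1.4,0,0,1],[-3.5,1.4,0,0,1],[-3.5,1.4,0,0,1],[-3.5,1.4,0,0,1],[-3.5,1.4,0,0,1],[-3.5,1.4,0,0,1]]}}

```text
t: 2.15
eef_pos: [0.4342, 0.1984, 0.3272]
tool_rot: [-0.0, 0.707, 0.707, 0.0]
contact_force: [0.7, -0.1, -0.0]
gripper_width: 1.001
grasp_force: 0.0
```

```bash
python3 -c "
from h import *
shot('wrist','w1')"
```

Emit:
{"api": "carry_out", "payload": {"targets": [[-4,0.4,0,0,1],[-4,0.4,0,0,1],[-4,0.4,0,0,1],[-4,0.4,0,0,1],[0,0,0,0,1]]}}

```text
t: 2.7
eef_pos: [0.45, 0.0344, 0.3275]
tool_rot: [0.0, 0.711, 0.704, 0.0]
contact_force: [-0.9, 0.5, 0.2]
gripper_width: 1.002
grasp_force: 0.0
```

```bash
python3 -c "
from h import *
shot('wrist','w2')"
```

Emit:
{"api": "carry_out", "payload": {"targets": [[-4,1,0,0,1],[-4,1,0,0,1],[-4,1,0,0,1],[-4,1,0,0,1],[-2,1,0,0,1],[0,0,0,0,1]]}}

```text
t: 3.35
eef_pos: [0.5006, -0.1418, 0.3271]
tool_rot: [0.001, 0.709, 0.706, -0.001]
contact_force: [-0.1, 0.8, -0.4]
gripper_width: 1.002
grasp_force: 0.0
```

```bash
python3 -c "
from h import *
shot('wrist','w3')
a=[cv2.imread('pics/w%d.png'%i) for i in (1,2,3)]
cv2.imwrite('pics/c2.png',np.vstack([np.hstack([cv2.resize(a[0],(400,250)),cv2.resize(a[1],(400,250))]),np.hstack([cv2.resize(a[2],(560,350)),np.zeros((350,240,3),np.uint8)])]))
print(bot.get_obs()['eef_pos'])
"
```

```text
[ 0.50013449 -0.13984393  0.32684934]
```

View pics/c2.png

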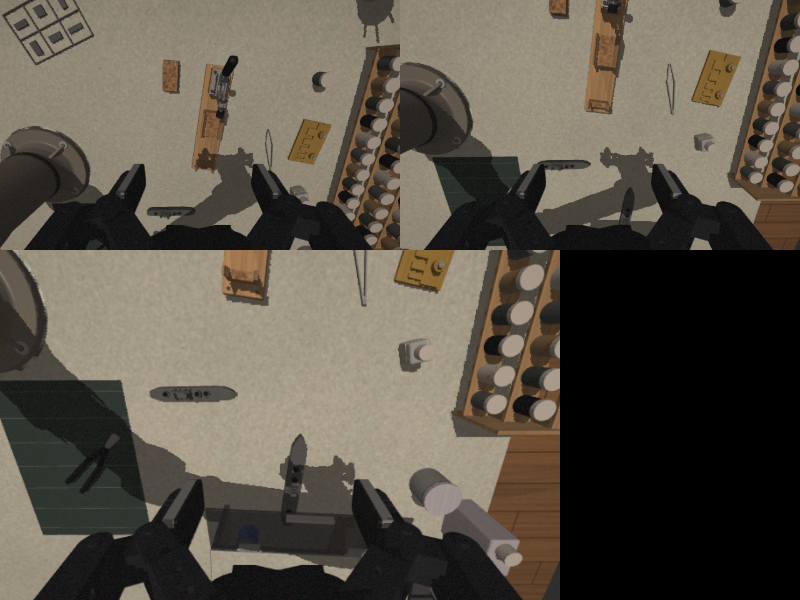

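Mosaic: hull bow tip in w3 at native ≈(341, 211), hull running down to the flap at ≈(330, 300). In w2 the bow is at ≈(365, 302). The stand is in w1 at ≈(335, 105)–(328, 270). I'll refine these with masks.

```bash
python3 - <<'E'
from h import *
np.set_printoptions(precision=4,suppress=True)
for f,(x,y,w,h) in {'w3':(310,200,60,110),'w2':(345,290,40,70),'top0':(318,192,40,25)}.items():
    im=cv2.imread(f'pics/{f}.png')[y:y+h,x:x+w].astype(int)
    sat=im[...,2]-im[...,0]; val=im.mean(2)
    m=((sat<14)&(val>45)).astype(np.uint8)
    if f!='top0': print(f,'bg',im[2,2],'row profile'); 
    n,l,s,c=cv2.connectedComponentsWithStats(m,connectivity=4)
    i=1+s[1:,4].argmax(); l=l==i; print(f,s[i])
    if f!='top0':
        for r in range(0,h,6):
            k=np.where(l[r])[0]
            if len(k): print(r+y,k.min()+x,k.max()+x,(k.max()+k.min())/2+x+.0)
    else:
        for r in range(0,w,4):
            k=np.where(l[:,r])[0]
            if len(k): print(r+x,k.min()+y,k.max()+y)
im=cv2.imread('pics/w3.png');a=cv2.resize(im[195:325,270:400],(600,600),interpolation=cv2.INTER_CUBIC)
cv2.imwrite('pics/c3.png',a)
E
```

```text
w3 bg [138 158 169] row profile
w3 [  19   10   41   86 1051]
212 341 344 342.5
218 336 347 341.5
224 333 349 341.0
230 332 349 340.5
236 329 349 339.0
242 334 348 341.0
248 346 369 357.5
254 354 369 361.5
260 351 369 360.0
266 351 369 360.0
272 350 368 359.0
278 353 367 360.0
284 355 365 360.0
290 351 369 360.0
w2 bg [64 74 78] row profile
w2 [   0    0   40   50 1089]
290 346 384 365.0
296 345 384 364.5
302 347 384 365.5
308 345 384 364.5
314 345 384 364.5
320 346 384 365.0
326 345 384 364.5
332 345 384 364.5
338 346 353 349.5
top0 [  7   0  28  19 230]
326 203 204
330 201 207
334 200 208
338 200 209
342 200 209
346 200 210
350 201 210
```

View pics/c3.png

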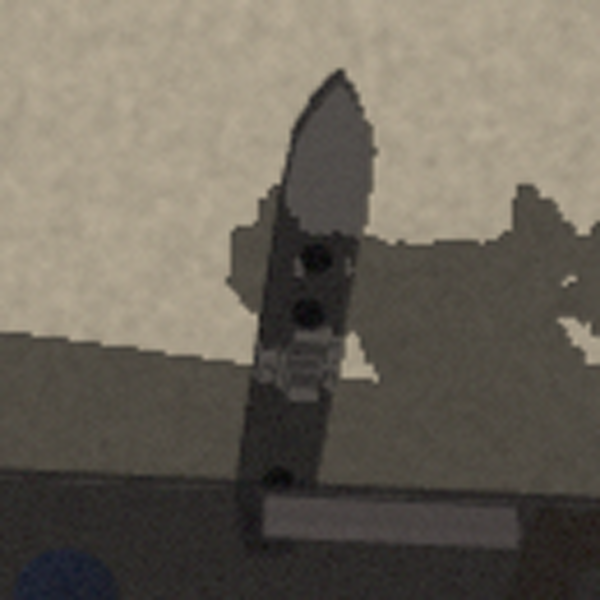

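The crop shows nearly the whole hull from this angle: bow tip native ≈(344.1, 210.7), barbettes at (338.7, 250.7), (336.7, 262.6) and (330, 298.4). The flap edge starts at row ≈298.

```bash
python3 - <<'E'
from h import *
np.set_printoptions(precision=4,suppress=True)
im=cv2.imread('pics/w2.png').astype(int)
# hull tip in w2: gradient print
for y in range(296,312,2): print(y,im[y,352:378].sum(1)//3)
t=onz('w3',344.1,210.7,.024);print('tip w3',t,'pred w2',proj('w2',t),'pred top',proj('top0',t))
c=[onz('w3',u,v,.029) for u,v in[(338.7,250.7),(336.7,262.6),(330,298.4)]];print(c)
for p in c: print(np.linalg.norm((p-t)[:2]))
E
```

```text
296 [67 71 73 69 70 72 69 67 66 70 66 64 65 64 69 68 67 67 69 66 66 65 69 70
 66 69]
298 [71 71 68 71 66 70 71 71 71 68 67 69 68 70 69 69 65 66 69 66 70 66 69 69
 69 65]
300 [68 65 67 66 68 67 66 66 68 67 67 67 64 67 52 34 29 35 51 66 69 72 70 68
 67 66]
302 [69 66 67 67 64 66 67 69 66 68 64 66 52 31 28 33 29 33 37 52 66 66 70 71
 67 68]
304 [69 69 67 74 67 71 68 66 69 66 65 40 34 34 33 32 27 32 31 40 49 68 67 68
 65 69]
306 [67 67 65 68 69 71 70 66 67 61 41 24 26 30 29 26 35 35 35 34 39 55 70 71
 67 69]
308 [69 67 66 66 68 68 66 71 64 37 33 27 29 32 33 34 36 38 33 32 35 45 65 68
 67 66]
310 [64 67 66 65 67 69 67 65 34 33 30 20 34 33 28 33 38 34 34 36 30 39 55 69
 65 66]
tip w3 [ 0.5423 -0.2266  0.024 ] pred w2 [370.6108 302.8728] pred top [323.3784 203.8595]
[array([ 0.5347, -0.2954,  0.029 ]), array([ 0.5318, -0.3178,  0.029 ]), array([ 0.5213, -0.3894,  0.029 ])]
0.0692346648522005
0.09181835828488764
0.16414399954488726
```

```bash
python3 - <<'E'
from h import *
np.set_printoptions(precision=4,suppress=True)
print(tri(('w2',368,299.8),('w3',344.1,210.7)),tri(('w2',368,299.8),('w3',344.1,210.7),('top0',325.3,203.7)))
shot('wrist','w4'); im=cv2.imread('pics/w4.png').astype(int)
for y in range(204,216,2): print(y,im[y,332:356].sum(1)//3)
print(bot.get_obs()['eef_pos'])
# flap edge: tri of flap edge near left end of light strip
E
```

```text
(array([ 0.5426, -0.2344,  0.0044]), [array([ 0.8, -0.2]), array([-0.9,  0.2])]) (array([ 0.5429, -0.2332,  0.0063]), [array([ 1.2, -0.1]), array([-0.6, -0. ]), array([0.1, 0.3])])
204 [153 152 157 158 161 156 153 154 155 158 158 156 153 152 148 149 154 156
 156 151 149 143 149 152]
206 [159 157 157 155 156 157 155 153 153 155 156 155 155 154 151 149 151 157
 157 152 148 151 157 159]
208 [158 156 159 157 155 156 154 155 155 155 154 154 156 155 150 149 152 156
 160 158 156 153 154 158]
210 [156 156 158 157 156 157 155 155 155 154 155 151 150 154 150 153 150 158
 162 163 159 151 149 154]
212 [155 155 152 154 153 156 157 155 154 141  90  51  52  93 159 156 157 158
 160 159 152 150 150 149]
214 [149 152 154 156 154 154 155 143  90  46  48  55  54  46  84 155 158 161
 163 159 157 154 151 149]
[ 0.4999 -0.1387  0.3268]
```

```bash
python3 - <<'E'
from h import *
np.set_printoptions(precision=4,suppress=True)
print(tri(('w2',368,299.8),('w4',343.5,211.4),('top0',325.3,203.7)))
im=cv2.imread('pics/top0.png').astype(int)
for v in(160,180,235): print(v,im[v,344:360].sum(1)//3)
im=cv2.imread('pics/w4.png').astype(int)
for u in(290,300,380): print(u,im[284:312,u].sum(1)//3)
d=np.array([.137,.99,0]);t=np.array([.5427,-.2335,.024])
for z in(0,.006,.024): print(proj('w4',[t[0],t[1],z]))
E
```

```text
(array([ 0.5424, -0.2328,  0.0062]), [array([ 0.9, -0.3]), array([-0. ,  0.4]), array([-0. ,  0.5])])
160 [161 162 160 160 164 165 162 164 122  55  63  65  66  63  64  62]
180 [158 162 167 166 164 162 170 151  73  59  62  65  63  63  61  63]
235 [162 163 162 167 176 154  74  60  66  67  66  67  67  65  63  63]
290 [74 74 73 72 73 76 73 72 74 75 76 75 73 72 67 42 40 44 42 39 45 40 40 40
 39 41 39 34]
300 [71 73 75 73 76 76 74 72 74 73 71 70 74 72 69 52 38 55 37 43 44 44 43 44
 45 43 39 38]
380 [71 74 72 74 76 74 75 74 74 70 71 73 74 74 76 73 75 72 66 54 44 50 53 67
 65 68 65 66]
[343.3268 210.8714]
[343.6198 212.1514]
[344.5402 216.1728]
```

```bash
python3 - <<'E'
from h import *
np.set_printoptions(precision=4,suppress=True)
from scipy.optimize import least_squares
f=lambda p:[proj('top0',[.53,p[0],p[1]])[0]-351.5, proj('w4',[.53,p[0],p[1]])[1]-300.3]
print(least_squares(f,[-.3,.15]).x)
# stand corner pixels
for n in('w1','w2'):
    im=cv2.imread(f'pics/{n}.png');hsv=cv2.cvtColor(im,cv2.COLOR_BGR2HSV)
    m=cv2.inRange(hsv,(5,110,40),(22,255,255)); m[:,:260]=0; m[:,420:]=0; m[290:]=0
    if n=='w2': m[180:]=0
    cs,_=cv2.findContours(m,cv2.RETR_EXTERNAL,cv2.CHAIN_APPROX_SIMPLE);c=max(cs,key=cv2.contourArea)
    print(n,cv2.boundingRect(c),cv2.minAreaRect(c))
a=cv2.imread('pics/w1.png')[80:280,280:400];b=cv2.imread('pics/w2.png')[0:190,290:404]
cv2.imwrite('pics/c4.png',np.hstack([cv2.resize(a,(360,600),interpolation=cv2.INTER_CUBIC),cv2.resize(b,(360,600),interpolation=cv2.INTER_CUBIC)]))
E
```

```text
[-0.3058  0.1408]
w1 (307, 103, 52, 174) ((337.75262451171875, 189.86685180664062), (40.45864486694336, 172.00823974609375), 8.40337085723877)
w2 (296, 0, 68, 180) ((326.0099792480469, 87.43000793457031), (48.507530212402344, 183.56494140625), 8.130102157592773)
```

View pics/c4.png

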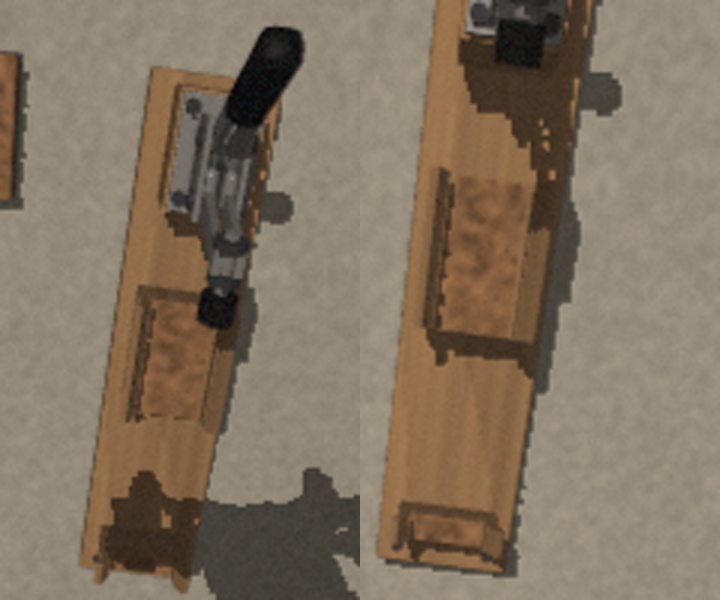

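Left panel (w1): plank corners at crop (152, 67) and (82, 567), cork saddle at (142–205, 303–418). Right panel (w2): saddle cork at (440–535, 178–343), aft plank edge at (378, 557)–(507, 572).

```bash
python3 - <<'E'
from h import *
np.set_printoptions(precision=4,suppress=True)
A=lambda x,y:('w1',280+x/3-.3,80+y/3-.3)
B=lambda x,y:('w2',290+(x-360)/3.158-.3,y/3.158-.3)
pl=[onz(*A(152,67),.02),onz(*A(82,567),.02),onz(*B(378,557),.02),onz(*B(507,572),.02)];print(np.array(pl))
print('tri aftL',tri(A(82,567),B(378,557)))
print('tri BL',tri(A(142,415),B(440,332)),'BR',tri(A(205,418),B(515,343)))
print(np.array([onz(*B(455,178),.045),onz(*B(535,180),.045),onz(*B(440,332),.045),onz(*B(515,343),.045)]))
d=pl[0]-pl[1];print(np.linalg.norm(d),np.degrees(np.arctan2(d[0],d[1])))
d=pl[3]-pl[2];print(np.linalg.norm(d),np.degrees(np.arctan2(-d[1],d[0])))
E
```

```text
[[ 0.4522  0.2787  0.02  ]
 [ 0.4158  0.0061  0.02  ]
 [ 0.4152  0.0062  0.02  ]
 [ 0.4785 -0.0019  0.02  ]]
tri aftL (array([0.4155, 0.0064, 0.0207]), [array([-0.2,  0. ]), array([ 0.2, -0. ])])
tri BL (array([0.4477, 0.1114, 0.0477]), [array([-0.4,  0. ]), array([ 0.5, -0.1])]) BR (array([0.4804, 0.1064, 0.0395]), [array([-0.5,  0. ]), array([ 0.6, -0.1])])
[[0.4538 0.1709 0.045 ]
 [0.4864 0.1699 0.045 ]
 [0.447  0.1112 0.045 ]
 [0.4792 0.1064 0.045 ]]
0.2750226842481231 7.603166944373991
0.06380448687642536 7.344643530807063
```

Stand: seat ≈ (0.461, 0.1025), yaw 7.5° from +y; plank measured 275 × 63.8 mm, good against 276 × 64. Flap edge: y = −0.306, z = 0.141. The bow tip is at (0.5427, −0.2335) and the hull yaw is 8°. I'll grasp near hull x = +75 and draw it out first.

Emit:
{"api": "carry_out", "payload": {"targets": [[0,0,0,7.8,1],[-3.8,1.9,0,0,1],[-3.8,1.9,0,0,1],[-3.7,1.75,0,0,1],[0,0,4,0,1],[0,0,4,0,1],[0,0,4,0,1],[0,0,4,0,1],[0,0,4,0,1],[0,0,4,0,1],[0,0,3,0,1],[0,0,0,0,1]]}}

```text
t: 4.65
eef_pos: [0.5373, -0.255, 0.0533]
tool_rot: [-0.004, 0.753, 0.658, -0.001]
contact_force: [-0.7, 0.4, 0.2]
gripper_width: 1.001
grasp_force: 0.0
```

```bash
python3 - <<'E'
from h import *
print(bot.get_obs()['eef_pos'],bot.get_obs()['tool_rot'])
shot('wrist','w5')
for x in(100,76,50):
  for s in(1,-1):
    w=0 if x==100 else .0135
    p=[.5427-(100-x)/1000*.139+s*w*.99,-.2335-(100-x)/1000*.99-s*w*.139,.024];print(x,proj('w5',p))
E
```

```text
[ 0.53732792 -0.2550447   0.05330622] [-0.00408477  0.75283681  0.65819354 -0.00114431]
100 [322.81525254 206.31346687]
100 [322.81525254 206.31346687]
76 [343.44564819 241.81632964]
76 [301.28034036 241.42750177]
50 [342.1021057  276.98532627]
50 [301.70613935 276.58774755]
```

View pics/w5.png

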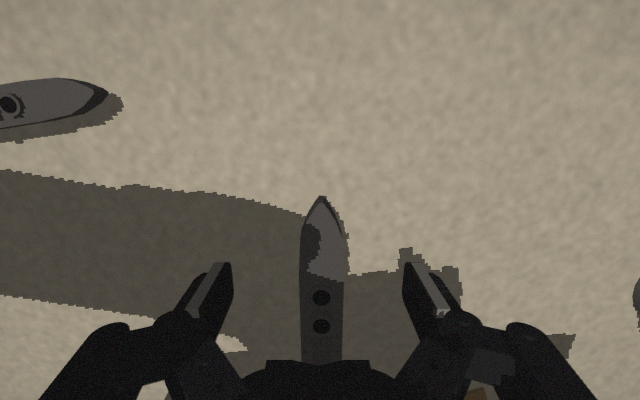

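w5 shows the bow tip at (322, 200), hull 302–344 wide, centred between the finger pads (230 and 405). I descend and grip gently.

Emit:
{"api": "carry_out", "payload": {"targets": [[-0.4,0,2,0,1],[0,0,2,0,1],[0,0,1.1,0,1],[0,0,0,0,1],[0,0,0,0,-1],[0,0,0,0,-1],[0,0,0,0,-1],[0,0,0,0,-1],[0,0,0,0,-1],[0,0,0,0,-1],[0,0,0,0,-1],[0,0,0,0,-1]], "force": 25}}

```text
t: 5.9
eef_pos: [0.5392, -0.2636, 0.007]
tool_rot: [0.0, 0.754, 0.657, 0.0]
contact_force: [-1.3, 0.7, 6.2]
gripper_width: 0.326
grasp_force: 24.5
```

Emit:
{"api": "carry_out", "payload": {"targets": [[0,0,0,0,-1],[0,0,0,0,-1]]}}

```text
t: 6.1
eef_pos: [0.5392, -0.2636, 0.007]
tool_rot: [0.0, 0.754, 0.657, 0.0]
contact_force: [-0.7, 0.8, 6.3]
gripper_width: 0.327
grasp_force: 24.5
```

```bash
python3 - <<'E'
from h import *
print(bot.get_obs()['contact_force'],bot.get_obs()['torque'],bot.get_obs()['eef_pos'],bot.pinch_z)
shot('wrist','w6')
E
```

```text
[-0.6824941   0.83592964  6.27128423] [0.26807938 0.19369322 0.00246072] [ 0.53915678 -0.26358155  0.00701054] 0.0187
```

View pics/w6.png

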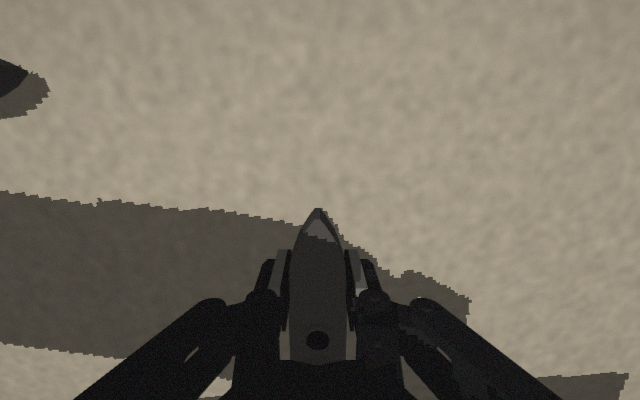

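w6 shows the hull held at the bow, centred (tip at (319, 210)), barbette at (318, 340), upright. The ~6 N is the pads' forward swing pressing the hull down. I ease up slightly and draw it out along its axis.

Emit:
{"api": "carry_out", "payload": {"targets": [[0,0,-0.2,0,-1],[0.6,0,0,0,-1],[1,0,0,0,-1],[1.2,0,0,0,-1],[1.2,0,0,0,-1],[1.2,0,0,0,-1],[1.2,0,0,0,-1],[1.2,0,0,0,-1],[1.2,0,0,0,-1],[1.2,0,0,0,-1],[1.0,0,0,0,-1],[0,0,0,0,-1]]}}

```text
t: 7.35
eef_pos: [0.5542, -0.1522, 0.0081]
tool_rot: [-0.001, 0.753, 0.658, 0.0]
contact_force: [0.6, -0.0, -1.8]
gripper_width: 0.33
grasp_force: 24.8
```

Emit:
{"api": "carry_out", "payload": {"targets": [[0,0,0.1,0,-1],[0,0,0,0,1],[0,0,0,0,1],[0,0,0,0,1],[0,0,0,0,1],[0,0,0,0,1],[0,0,0,0,1],[0,0,-3,0,1],[0,0,-4,0,1],[0,0,-4,0,1],[0,0,-2,0,1],[0,0,0,0,1]]}}

```text
t: 8.55
eef_pos: [0.5557, -0.1552, 0.1403]
tool_rot: [0.002, 0.754, 0.657, 0.002]
contact_force: [0.3, 0.6, 1.0]
gripper_width: 1.0
grasp_force: 0.0
```

```bash
python3 - <<'E'
from h import *
print(bot.get_obs()['eef_pos'],bot.get_obs()['tool_rot'],bot.get_obs()['gripper_width'])
shot('wrist','w7'); shot('top','top1'); shot('side','side1')
a=cv2.imread('pics/w7.png');b=cv2.imread('pics/side1.png')[150:300,230:430];c=cv2.imread('pics/top1.png')[130:270,280:400]
cv2.imwrite('pics/c5.png',np.vstack([cv2.resize(a,(560,350)),np.hstack([cv2.resize(b,(320,240)),cv2.resize(c,(240,240))])]))
E
```

```text
[ 0.5556687  -0.15522776  0.14030829] [0.00199697 0.75391111 0.65697047 0.00196345] 0.9999930388757707
```

View pics/c5.png

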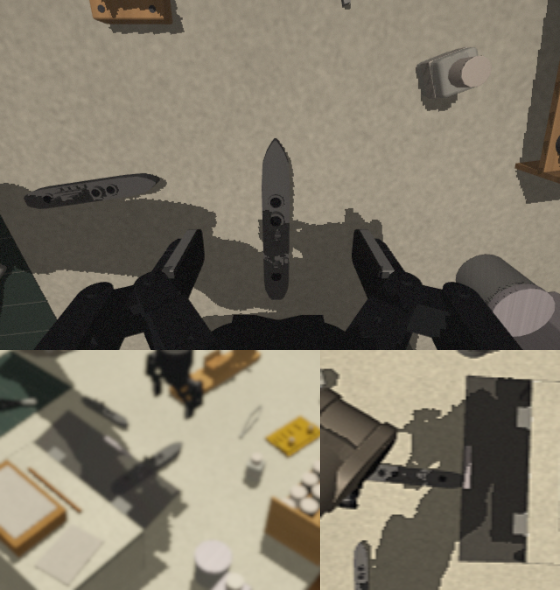

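The hull is drawn out upright: in native w7 pixels, bow at (315, 158), stern at (314, 342) and barbettes at (314.9, 230.9), (315.4, 252.6) and (315.4, 315.4). The flap is unmoved.

```bash
python3 - <<'E'
from h import *
np.set_printoptions(precision=4,suppress=True)
B=np.array([onz('w7',u,v,.029) for u,v in[(314.9,230.9),(315.4,252.6),(315.4,315.4)]]);t=onz('w7',315.4,158.5,.012);s=onz('w7',314,341.7,.024);print(B,t,s)
d=t-s;d[2]=0;L=np.linalg.norm(d);d/=L;print(L,np.degrees(np.arctan2(d[0],d[1])))
b=B[0]-B[2];print(np.degrees(np.arctan2(b[0],b[1])),np.linalg.norm(b))
o=np.mean([B[0]-.034*d,B[1]-.014*d,B[2]+.062*d],0);print('origin',o,(t+s)/2)
g=o-.02*d;o_=bot.get_obs();e=o_['eef_pos'];q=o_['tool_rot'];th=2*np.arctan2(q[2],q[1]);tx=np.array([np.cos(th),np.sin(th),0]);ty=np.array([np.sin(th),-np.cos(th),0])
print('grasp',g,'tool yaw',90-np.degrees(th),'shift cm',100*(g-e)@tx,100*(g-e)@ty)
E
```

```text
[[ 0.5491 -0.1865  0.029 ]
 [ 0.5464 -0.2091  0.029 ]
 [ 0.5363 -0.2814  0.029 ]] [ 0.5585 -0.1225  0.012 ] [ 0.5294 -0.32    0.024 ]
0.19962002832223977 8.373213748743247
7.65661308792302 0.0957517134531362
origin [ 0.5446 -0.2211  0.029 ] [ 0.5439 -0.2212  0.018 ]
grasp [ 0.5417 -0.2408  0.029 ] tool yaw 7.8313923578511435 shift cm -8.75801230812795 0.03763593304805024
```

Emit:
{"api": "carry_out", "payload": {"targets": [[-3,0,0,0,1],[-3,0,0,0,1],[-2.75,0,0,0,1],[0,0,4,0,1],[0,0,4,0,1],[0,0,3,0,1],[0,0,2.4,0,1],[0,0,0,0,1],[0,0,0,0,1]]}}

```text
t: 9.6
eef_pos: [0.541, -0.2414, 0.0026]
tool_rot: [-0.001, 0.754, 0.657, -0.001]
contact_force: [-0.3, -0.0, 1.4]
gripper_width: 1.002
grasp_force: 0.0
```

Emit:
{"api": "carry_out", "payload": {"targets": [[0,0,0,0,-1],[0,0,0,0,-1],[0,0,0,0,-1],[0,0,0,0,-1],[0,0,0,0,-1],[0,0,0,0,-1],[0,0,0,0,-1],[0,0,0,0,-1]], "force": 40}}

```text
t: 10.4
eef_pos: [0.5424, -0.2413, 0.0041]
tool_rot: [0.0, 0.754, 0.657, 0.001]
contact_force: [-0.8, 0.8, 7.4]
gripper_width: 0.342
grasp_force: 41.1
```

Emit:
{"api": "carry_out", "payload": {"targets": [[0,0,-0.5,0,-1],[0,0,-1,0,-1],[1,0,-1,0,-1],[2,0,-1,0,-1],[2,0,-1,0,-1],[2,0,-2,0,-1],[0,0,0,0,-1]]}}

```text
t: 11.1
eef_pos: [0.5538, -0.168, 0.0704]
tool_rot: [0.0, 0.752, 0.659, 0.002]
contact_force: [1.3, -0.9, -2.0]
gripper_width: 0.342
grasp_force: 40.1
```

```bash
python3 - <<'E'
from h import *
np.set_printoptions(precision=4,suppress=True)
s=np.array([.1305,.9914,0]);p=np.array([.9914,-.1305,0]);o=np.array([.461,.1025,0])
r=tri(('w1',352,182.5),('w2',340.6,13.6));P=r[0];print(r,'stand',(P-o)@s,(P-o)@p,P[2])
# black tip of handle w1 crop (285,40)
for z in (.15,.17,.19): 
  P=onz('w1',280+285/3,80+42/3,z);print(z,(P-o)@s,(P-o)@p)
E
```

```text
(array([0.4725, 0.1944, 0.1469]), [array([ 0.1, -0. ]), array([-0.2,  0. ])]) stand 0.0926590622410345 -0.0005768727123737789 0.14688401717706936
0.15 0.1874553255708725 0.006279468411202509
0.17 0.18668947870330088 0.002730220450487139
0.19 0.18592363183572921 -0.0008190275102282242
```

The foot is at stand x ≈ +93, z ≈ 0.147, so it overhangs the bow's place. I'll lower the hull about 30 mm aft and then slide it forward under the foot. First to above the stand.

Emit:
{"api": "carry_out", "payload": {"targets": [[1.5,-0.9,-0.5,-0.3,-1],[3,-1.9,-0.5,0,-1],[3,-1.9,-0.5,0,-1],[3,-1.9,-0.5,0,-1],[3,-1.9,0,0,-1],[3,-1.9,0,0,-1],[2.5,-1.5,0,0,-1],[1.56,-0.9,0,0,-1],[0,0,0,0,-1],[0,0,0,0,-1]]}}

```text
t: 12.1
eef_pos: [0.4517, 0.0486, 0.0885]
tool_rot: [0.0, 0.752, 0.659, 0.0]
contact_force: [0.2, -1.1, -1.7]
gripper_width: 0.342
grasp_force: 40.0
```

```bash
python3 - <<'E'
from h import *
o_=bot.get_obs();e=o_['eef_pos'];q=o_['tool_rot'];th=2*np.arctan2(q[2],q[1]);print(e,q,90-np.degrees(th))
s=np.array([.1305,.9914,0]);p=np.array([.9914,-.1305,0]);o=np.array([.461,.1025,0])
print('stand',(e-o)@s,(e-o)@p)
shot('wrist','w8');shot('top','top2')
a=cv2.imread('pics/w8.png');c=cv2.imread('pics/top2.png')[180:270,140:260]
cv2.imwrite('pics/c6.png',np.hstack([cv2.resize(a[:,120:520],(480,480)),cv2.resize(c,(320,240)).repeat(2,0)]))
E
```

```text
[0.45174741 0.04860065 0.08849218] [2.35653183e-04 7.51958337e-01 6.59210565e-01 1.88266776e-04] 7.5206079554911724
stand -0.0546432744989852 -0.0021391546904366288
```

View pics/c6.png

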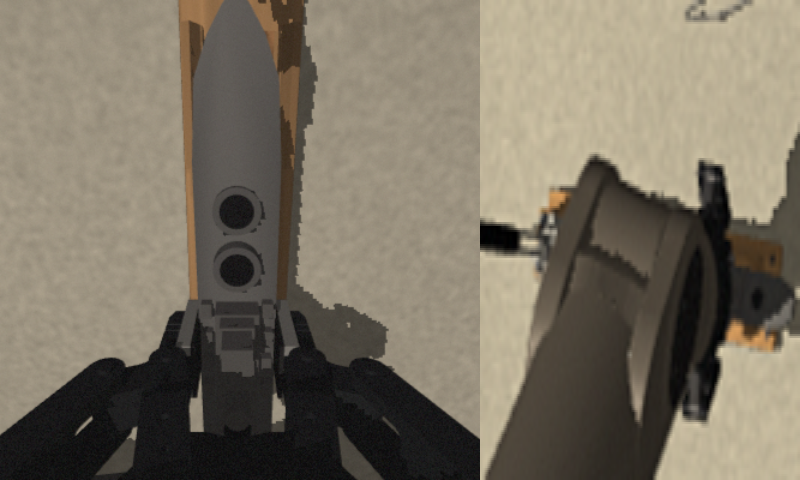

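w8 shows the hull straight in the grip above the stand, bow tip at crop (245, 3), stand edges either side at (190, 295) and (290, 295). I check the centring numerically.

```bash
python3 - <<'E'
from h import *
np.set_printoptions(precision=4,suppress=True)
s=np.array([.1305,.9914,0]);p=np.array([.9914,-.1305,0]);o=np.array([.461,.1025,0])
im=cv2.imread('pics/w8.png');hsv=cv2.cvtColor(im,cv2.COLOR_BGR2HSV)
m=cv2.inRange(hsv,(4,105,25),(22,255,255))
for r in(20,60,100,140,180,220,240):
    k=np.where(m[r,250:400])[0]+250
    L,R=onz('w8',k.min()-.5,r,.02),onz('w8',k.max()+.5,r,.02)
    print(r,k.min(),k.max(),(L-o)@s,(L-o)@p,(R-o)@p)
# hull edges at deck height
z=.0885-.004+.024
for y,xl,xr in[(100,195,280),(200,195,281),(280,196,281)]:
    L,R=onz('w8',120+xl/1.2,y/1.2,z),onz('w8',120+xr/1.2,y/1.2,z);print('hull',(L-o)@p,(R-o)@p,(L-o)@s)
print('tip s',(onz('w8',120+245/1.2,1,z)-o)@s)
E
```

```text
20 270 371 0.07584905777412863 -0.03246228262384 0.030719552644921523
60 271 369 0.05333344782678953 -0.03298300310569864 0.030770357691407638
100 273 366 0.02896023858830083 -0.032876249277548036 0.03015471230247316
140 274 364 0.002488998456256015 -0.033459601142362856 0.030185582388654587
180 276 361 -0.026362759045083978 -0.03336467864303543 0.029488271191887766
220 277 359 -0.057931782829813525 -0.034025964355873205 0.029490667576533736
240 278 358 -0.07485794154575959 -0.03398872590189762 0.029491952438570498
hull -0.016249306971491833 0.010974056303068351 0.03531883063218004
hull -0.017471486188458056 0.01261456780738284 0.0027753419294797264
hull -0.018246936767273094 0.013860208842321507 -0.02792953268862119
tip s 0.062494854495750284
```

Emit:
{"api": "carry_out", "payload": {"targets": [[0,0.08,0,0.5,-1],[0,0,1,0,-1],[0,0,1,0,-1],[0,0,0.8,0,-1],[0,0,0.7,0,-1],[0,0,0,0,-1],[0,0,0,0,-1]]}}

```text
t: 12.9
eef_pos: [0.4523, 0.0485, 0.0531]
tool_rot: [-0.0, 0.755, 0.656, -0.0]
contact_force: [0.1, -0.0, -0.9]
gripper_width: 0.343
grasp_force: 40.0
```

No contact. Now I slide it forward under the foot, then lower it.

Emit:
{"api": "carry_out", "payload": {"targets": [[0.5,0,0,0,-1],[0.7,0,0,0,-1],[0.7,0,0,0,-1],[0.7,0,0,0,-1],[0.7,0,0,0,-1],[0.45,0,0,0,-1],[0,0,0,0,-1],[0,0,0.2,0,-1],[0,0,0.2,0,-1],[0,0,0,0,-1],[0,0,0,0,-1]]}}

```text
t: 14.0
eef_pos: [0.4576, 0.0855, 0.0492]
tool_rot: [0.0, 0.755, 0.655, -0.0]
contact_force: [0.8, 0.2, -1.5]
gripper_width: 0.344
grasp_force: 40.0
```

```bash
python3 - <<'E'
from h import *
o_=bot.get_obs();e=o_['eef_pos'];print(e,o_['contact_force'])
s=np.array([.1305,.9914,0]);p=np.array([.9914,-.1305,0]);o=np.array([.461,.1025,0])
print('stand',(e-o)@s,(e-o)@p)
shot('wrist','w9')
cv2.imwrite('pics/w9c.png',cv2.resize(cv2.imread('pics/w9.png')[0:300,170:470],(600,600)))
E
```

```text
[0.45762774 0.08545813 0.04921923] [ 0.80391621  0.16450961 -1.47782537]
stand -0.017335386764360423 -0.001119293606098404
```

View pics/w9c.png

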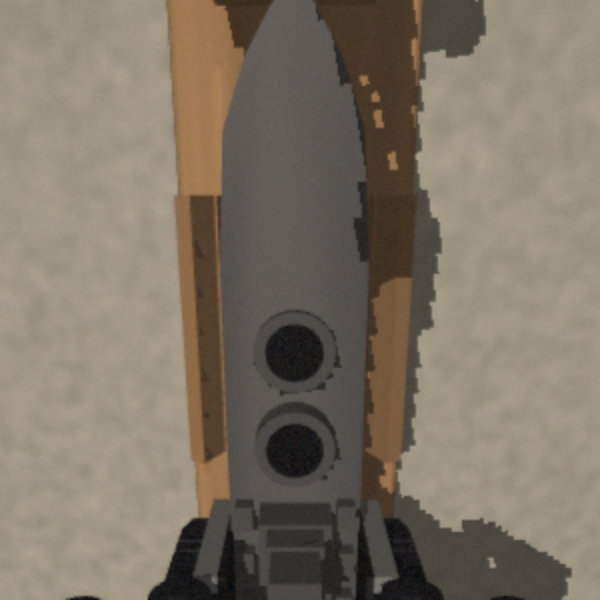

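The hull lies between the cheeks (left cheek 178–222, right 368–415 in the crop), saddle front at row 195, bow pointing to the riser. I lower it gently to contact.

Emit:
{"api": "carry_out", "payload": {"targets": [[0,0,0.1,0,-1],[0,0,0.1,0,-1],[0,0,0,0,-1]]}}

```text
t: 14.35
eef_pos: [0.4577, 0.0856, 0.049]
tool_rot: [-0.001, 0.755, 0.655, 0.001]
contact_force: [-9.4, -1.1, 33.1]
gripper_width: 0.345
grasp_force: 44.3
```

Seated firmly. I relieve the load, release and go up.

Emit:
{"api": "carry_out", "payload": {"targets": [[0,0,-0.17,0,-1],[0,0,0,0,-1],[0,0,0,0,0.2],[0,0,0,0,0.6],[0,0,0,0,1],[0,0,0,0,1],[0,0,0,0,1],[0,0,0,0,1],[0,0,0,0,1]]}}

```text
t: 15.25
eef_pos: [0.4577, 0.0858, 0.049]
tool_rot: [0.0, 0.755, 0.656, -0.0]
contact_force: [-0.3, -0.4, -0.3]
gripper_width: 0.997
grasp_force: 0.0
```

Emit:
{"api": "carry_out", "payload": {"targets": [[0,0,-2,0,1],[0,0,-3,0,1],[0,0,-4,0,1],[0,0,-4,0,1],[-3,0,-4,0,1],[-4,0,-4,0,1],[-2,0,-3,0,1],[0,0,0,0,1],[0,0,0,0,1]]}}

```text
t: 16.15
eef_pos: [0.4458, 0.0018, 0.2846]
tool_rot: [-0.001, 0.755, 0.656, 0.002]
contact_force: [0.3, 0.6, 0.6]
gripper_width: 1.006
grasp_force: 0.0
```

```bash
python3 - <<'E'
from h import *
o_=bot.get_obs();print(o_['eef_pos'],o_['contact_force'])
shot('wrist','w10')
cv2.imwrite('pics/w10c.png',cv2.resize(cv2.imread('pics/w10.png')[0:300,170:470],(600,600)))
E
```

```text
[0.44576098 0.00181002 0.28458859] [0.29198184 0.6437275  0.64240202]
```

View pics/w10c.png

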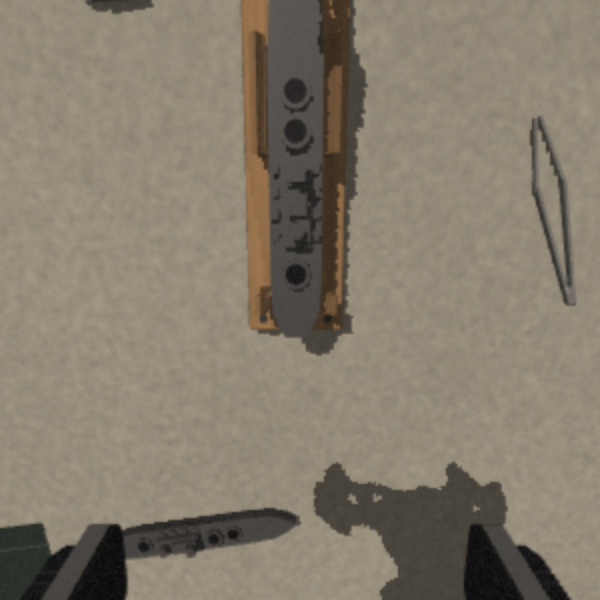

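w10 shows the hull upright in saddle and aft block, centred between the cheeks; stern at crop (295, 335), bystanders untouched. With this view I have opened more pictures (12) than the 10 allowed, so I'll work numerically from here on.

```bash
python3 - <<'E'
from h import *
np.set_printoptions(precision=4,suppress=True)
s=np.array([.1305,.9914,0]);p=np.array([.9914,-.1305,0]);o=np.array([.461,.1025,0])
e=bot.get_obs()['eef_pos'];print('tcp',(e-o)@s,(e-o)@p)
for n,x,y,z in[('b34',295,91,.074),('b14',295,131,.074),('b-62',296,274,.074),('stern',295,335,.06),('plankL',250,329,.02),('plankR',343,327,.02)]:
    P=onz('w10',170+x/2,y/2,z);print(n,(P-o)@s,(P-o)@p)
E
```

```text
tcp -0.10146098456712119 -0.002505531873761256
b34 0.03696606956331182 -0.0011677889523126444
b14 0.017556487215545907 -0.0013321032733565146
b-62 -0.05855975993727652 -0.0013941990620415338
stern -0.09766529189957093 -0.002295519564298125
plankL -0.1018114101477085 -0.033392396077167194
plankR -0.10097276426650485 0.030845557055148916
```

Emit:
{"api": "carry_out", "payload": {"targets": [[2,0,0,0,-1],[4,0,0,0,-1],[4,0,0,0,-1],[4,0,0,0,-1],[4,0,0,0,-1],[4,0,0,0,-1],[2,0,0,0,-1],[0,0,0,0,-1],[0,0,0,0,-1]]}}

```text
t: 17.1
eef_pos: [0.4789, 0.2386, 0.283]
tool_rot: [0.001, 0.755, 0.656, -0.002]
contact_force: [-0.5, -0.6, -0.3]
gripper_width: 0.005
grasp_force: 0.0
```

```bash
python3 - <<'E'
from h import *
np.set_printoptions(precision=4,suppress=True)
s=np.array([.1305,.9914,0]);p=np.array([.9914,-.1305,0]);o=np.array([.461,.1025,0])
ob=bot.get_obs();e=ob['eef_pos'];print('tcp',(e-o)@s,(e-o)@p,e[2],ob['gripper_width'])
shot('wrist','w11');shot('top','top3')
im=cv2.imread('pics/w11.png'); g=im.max(2)
m=(g<40).astype(np.uint8); n,l,st,c=cv2.connectedComponentsWithStats(m)
for i in range(1,n):
    if st[i,4]>60: print(st[i],c[i])
q=[proj('w11',o+.150*s+np.array([0,0,.09])+r*(np.cos(a)*s+np.sin(a)*np.array([0,0,1]))) for a in(1.187,.99) for r in(.035,.07,.097)];print(np.array(q))
E
```

```text
tcp 0.1372459027734597 -6.13765704888039e-05 0.2829575496127776 0.005130546117261641
[595  78  33  27 446] [608.7713  91.8408]
[483 129  13  17 101] [488.5842 137.1287]
[309 138  18  28 409] [317.9804 151.4132]
[584 151  31  26 430] [596.186  162.5372]
[579 183  33  26 447] [591.8098 193.8233]
[629 220  11  21 154] [635.1299 230.961 ]
[311 223  14  17 166] [317.9578 232.1386]
[   78   243   479   157 33194] [316.7454 353.9871]
[623 249  17  26 318] [632.4182 260.5597]
[571 250  19  15 102] [579.5294 257.402 ]
[559 292  33  48 715] [572.7958 314.0154]
[611 311  20  19 119] [620.9244 320.479 ]
[   0  316  121   84 3220] [ 56.8503 363.1488]
[596 351  38  49 903] [612.2979 373.0975]
[[317.9413 158.7321]
 [317.861  151.2782]
 [317.7833 144.0712]
 [317.8902 152.2385]
 [317.7467 136.7327]
 [317.609  121.8605]]
```

Hull origin ≈ +3 mm from the seat and centred on the plank. The handle blob in w11 is at (318, 151), as predicted for an open lever. I descend behind the handle and push.

Emit:
{"api": "carry_out", "payload": {"targets": [[0,0,3,0,-1],[0,0,4,0,-1],[0,0,3.5,0,-1],[0,0,2,0,-1],[0,0,0,0,-1],[1,0,0,0,-1],[1,0,0,0,-1],[0.5,0,0.2,0,-1],[0.5,0,0.2,0,-1]]}}

```text
t: 18.1
eef_pos: [0.4842, 0.2699, 0.1563]
tool_rot: [0.0, 0.755, 0.656, 0.001]
contact_force: [0.6, -0.6, 1.0]
gripper_width: 0.0
grasp_force: 0.7
```

Emit:
{"api": "carry_out", "payload": {"targets": [[0.5,0,0.4,0,-1],[0.5,0,0.5,0,-1],[0.5,0,0.5,0,-1],[0.4,0,0.5,0,-1],[0.4,0,0.6,0,-1],[0.4,0,0.6,0,-1],[0,0,0,0,-1]]}}

```text
t: 18.8
eef_pos: [0.4866, 0.2958, 0.1232]
tool_rot: [-0.0, 0.755, 0.656, -0.001]
contact_force: [0.4, -0.4, -0.0]
gripper_width: 0.001
grasp_force: 0.0
```

```bash
python3 - <<'E'
from h import *
np.set_printoptions(precision=4,suppress=True)
s=np.array([.1305,.9914,0]);p=np.array([.9914,-.1305,0]);o=np.array([.461,.1025,0])
ob=bot.get_obs();e=ob['eef_pos'];print('tcp',(e-o)@s,(e-o)@p,e[2],ob['contact_force'])
shot('wrist','w12')
g=cv2.imread('pics/w12.png').max(2)
m=(g<40).astype(np.uint8); n,l,st,c=cv2.connectedComponentsWithStats(m)
for i in range(1,n):
    if st[i,4]>60 and 200<c[i][0]<440: print(st[i],c[i])
for a in(68,50,40,30,20,10,0): print(a,proj('w12',o+.150*s+np.array([0,0,.09])+.097*(np.cos(np.radians(a))*s+np.sin(np.radians(a))*np.array([0,0,1]))))
E
```

```text
tcp 0.19500499910873073 0.00018331274680665963 0.12317760228021833 [ 0.4374 -0.3679 -0.0491]
[   78   186   479   214 34897] [317.491 347.374]
68 [318.573  360.6997]
50 [318.0348 277.5583]
40 [317.8036 237.0775]
30 [317.638  204.4187]
20 [317.5375 180.4792]
10 [317.4941 164.8644]
0 [317.4967 156.476 ]
```

The handle tip is now at row 186, about 25° above level, so it follows the fingers. I press it down.

Emit:
{"api": "carry_out", "payload": {"targets": [[0.4,0,0.6,0,-1],[0.3,0,0.6,0,-1],[0.3,0,0.6,0,-1],[0.2,0,0.5,0,-1],[0,0,0,0,-1]]}}

```text
t: 19.35
eef_pos: [0.4886, 0.3076, 0.1005]
tool_rot: [-0.0, 0.755, 0.656, -0.0]
contact_force: [-0.6, -0.5, 0.2]
gripper_width: -0.003
grasp_force: 0.0
```

Emit:
{"api": "carry_out", "payload": {"targets": [[0,0,0.2,0,-1],[0,0,0.15,0,-1],[0,0,0.1,0,-1],[0,0,0,0,-1]]}}

```text
t: 19.75
eef_pos: [0.4891, 0.3077, 0.0975]
tool_rot: [-0.001, 0.755, 0.656, 0.0]
contact_force: [-2.0, -0.7, 6.5]
gripper_width: -0.006
grasp_force: 3.1
```

Emit:
{"api": "carry_out", "payload": {"targets": [[0,0,0.1,0,-1],[0,0,0.1,0,-1],[0,0,0,0,-1]]}}

```text
t: 20.05
eef_pos: [0.4892, 0.3078, 0.0972]
tool_rot: [-0.001, 0.755, 0.656, 0.001]
contact_force: [-8.2, -2.2, 24.0]
gripper_width: 0.001
grasp_force: 12.0
```

Hard stop reached: 24 N with no further travel, at the level-handle height of 97.2 mm. I retreat and check with numbers.

Emit:
{"api": "carry_out", "payload": {"targets": [[0,0,-0.5,0,-1],[0,0,-3,0,-1],[0,0,-4,0,-1],[0,0,-4,0,-1],[0,0,-4,0,-1],[-3,0,-3,0,-1],[-4,0,0,0,-1],[-4,0,0,0,-1],[-4,0,0,0,-1],[-3,0,0,0,-1],[0,0,0,0,-1],[0,0,0,0,-1]]}}

```text
t: 21.25
eef_pos: [0.4637, 0.1288, 0.28]
tool_rot: [-0.001, 0.755, 0.655, 0.001]
contact_force: [-0.2, 0.6, 0.6]
gripper_width: -0.004
grasp_force: 0.0
```

```bash
python3 - <<'E'
from h import *
np.set_printoptions(precision=4,suppress=True)
s=np.array([.1305,.9914,0]);p=np.array([.9914,-.1305,0]);o=np.array([.461,.1025,0]);Z=np.array([0,0,1])
print(bot.get_obs()['eef_pos'],bot.get_obs()['contact_force'])
shot('wrist','w13');shot('top','top4')
g=cv2.imread('pics/w13.png').max(2)
n,l,st,c=cv2.connectedComponentsWithStats((g<40).astype(np.uint8))
for i in range(1,n):
    if st[i,4]>25 and 270<c[i][0]<370:
        P=onz('w13',*c[i],.09);Q=onz('w13',*c[i],.074);print(st[i],c[i],'s@.09',(P-o)@s,'s,p@.074',(Q-o)@s,(Q-o)@p)
for x,z in[(.185,.09),(.247,.09),(.066,.085),(.037,.074),(.017,.074)]: print(x,proj('w13',o+x*s+z*Z))
E
```

```text
[0.4637 0.1288 0.28  ] [-0.1658  0.6318  0.6272]
[310   0  15  19 183] [317.388    7.6667] s@.09 0.19417332898497905 s,p@.074 0.19818236592216568 0.00026479265541545435
[318 122  12  34 125] [325.2   142.216] s@.09 0.06586982858802762 s,p@.074 0.06372991851369353 0.007940391186314079
[313 160   9  10  68] [317.2794 164.5882] s@.09 0.04096093652750864 s,p@.074 0.03762726746045844 -0.0014764159288629813
[313 178  10   9  66] [317.2576 181.7121] s@.09 0.02098198478256952 s,p@.074 0.016690824179861438 -0.0017155222524790708
[314 234   9   8  54] [317.5926 237.9259] s@.09 -0.05036004112226012 s,p@.074 -0.0580702692923076 -0.0020456486318888925
[   70   249   488   151 35327] [304.173  353.7006] s@.09 -0.23216372632346424 s,p@.074 -0.24858689859357727 -0.02397311429441011
0.185 [317.2485  18.5925]
0.247 [316.551  -59.7398]
0.066 [318.3363 141.5692]
0.037 [318.5313 165.1014]
0.017 [318.6772 181.4515]
```

The handle's inner end is at row 19 (18.6 predicted for level). The foot is at stand x ≈ +66 and the barbettes are unmoved, at +37.6, +16.7 and −58 mm. I hand in.

```bash
python3 -c "
from station import bot
print(bot.hand_in())"
```

```text
the job is handed in; nothing more can be done
None
```

The job is handed in after about 21 s of robot time: by measurement the hull sits upright on the stand about 3 mm past the seat, with the clamp lever fully home and its foot on the foredeck. I viewed 12 pictures, two over the limit of 10, so I checked the clamp's final position from camera measurements without viewing a picture.

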